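# Check a returned lens and its filter plates in at the camera bench

### The job

Check the returned camera kit in: slide each thin glass filter plate on the wooden box out over the box's edge so that it can be gripped, and stack all the plates flat and squarely, one on top of another, centred on the padded rest; also stand the lens canister upright inside the yellow ring with its orange label facing the scanner's red window. When the whole kit is in place, press the green button all the way down and let it go. Do not let a plate fall to the table or the canister topple, and leave the carton, the tape and the pliers where they are.

Things in the scene. Friction and masses are not known exactly. Their poses are not given: they have to be found in the camera images.
- applebox: fixed wooden box, a low platform 254 mm (its x) by 340 mm (its y) and 51 mm high, that the filter plates lie on; origin at the centre of its underside, x axis pointing away from the robot. Its near edge, at x = -127 mm in its own frame and parallel to its y, is 51 mm above the table with free space in front of it
- filter0_mid (a point): centre of a loose amber glass filter plate, 90 mm (its x) by 50 mm (its y) and 3 mm thick, 35 g, z up; lies flat on the wooden box, its x within 0.12 rad of the box's x; too thin to be gripped flat on a surface, but it slides under a fingertip pressed on it with some 5 to 20 N. May be absent
- filter1_mid (a point): centre of a loose green glass filter plate, 90 mm (its x) by 50 mm (its y) and 3 mm thick, 35 g, z up; lies flat on the wooden box, its x within 0.12 rad of the box's x; too thin to be gripped flat on a surface, but it slides under a fingertip pressed on it with some 5 to 20 N. May be absent
- filter2_mid (a point): centre of a loose navy glass filter plate, 90 mm (its x) by 50 mm (its y) and 3 mm thick, 35 g, z up; lies flat on the wooden box, its x within 0.12 rad of the box's x; too thin to be gripped flat on a surface, but it slides under a fingertip pressed on it with some 5 to 20 N. May be absent
- filter3_mid (a point): centre of a loose maroon glass filter plate, 90 mm (its x) by 50 mm (its y) and 3 mm thick, 35 g, z up; lies flat on the wooden box, its x within 0.12 rad of the box's x; too thin to be gripped flat on a surface, but it slides under a fingertip pressed on it with some 5 to 20 N. May be absent
- rest_top (a point): centre of the top of the fixed padded rest, a grey block with a black rubber top, 88 mm (its x) by 30 mm (its y), top 50 mm above the table, on a steel foot 100 x 110 x 6 mm; narrower than a plate, so fingers holding a plate by its long sides fit beside it. A square plate has its x along the rest's x, either way round. Fingers reaching far below a held plate strike the equally wide plates already laid
- lens_mid (a point): centre (half-way up) of the loose black lens canister, an upright plain cylinder 64 mm in diameter and 65 mm high, 0.35 kg; its own x axis points out through the orange label on its side (an orange bar on its top points to the label too)
- window (a point): centre of the red window on the front (its -x face) of the fixed grey scanner, 42 mm above the table; the scanner is a block 60 mm deep (x), 90 mm wide (y) and 85 mm high; this point's x axis points back into the scanner, so the window looks along -x
- ring_mid (a point): centre of the flat yellow ring, 100 mm in diameter, painted on the table 84 mm in front of the scanner's window; table level, axes as the scanner's
- checkin_top (a point): centre of the top of the green push button, 32 mm in diameter, about 22 mm above the table, pressed straight down against a spring (4 N when fully down)
- checkin (a joint): travel of the button: 0 up, 0.006 m fully down; springs back
- carton_red: bystander: red carton 70 x 110 x 35 mm, origin at the centre of its underside; to be left alone
- tape: bystander: yellow roll of tape lying flat, 90 mm in diameter, 24 mm high, origin at the centre of its underside; to be left alone
- pliers: bystander: red-handled pliers lying flat, 150 mm long along its x, 45 mm wide, 10 mm high, origin on the underside near the middle; to be left alone

How it is judged:
By the outcome, as a careful person would: the job done as asked, in the order asked, and still so for the second after the job is handed in, with the robot touching nothing.
Of filter0, filter1, filter2, filter3 only 3 to 4 are there at a start; the rules pass over those that are not, and their reading is None.
At some moment in a run one of lens may be knocked a few centimetres aside while the robot is not near it.
It also fails if it takes over 210 s, if anything falls off the work surface, if the arm or the gripper's body presses on something with over 40 N, if the wrist force passes 120 N, or if a joint passes its speed limit or range.

### The arm

A 7-joint arm with a two-finger parallel gripper is mounted at the origin on the work surface. World frame = base frame: x ahead of the robot, y to its left, z up, the work surface at z = 0. Lengths are in m, angles in rad, forces in N, time in s.
With the tool pointing down it reaches from about 0.425 to 0.825 m from the base axis. Payload 3.6 kg.
Tool frame: the origin (TCP) lies where the fingers leave the gripper's body, on its centre line; the fingertips stand 73 mm ahead of it and the grasp point (between the pads) lies 54 mm ahead of it; z points along the fingers, y is the line along which they close (so a half turn about z gives the same grasp; the last joint's range is limited). The gripper opens to 85 mm and grips with 20 to 120 N. Pads are 22 mm wide; open, the fingers measure 114 mm over their backs; the gripper's body (76 mm by 85 mm) begins 54 mm behind the grasp point. The pads swing forward as they close: fully open they stand 13 mm farther back than shut.
Start: joints at [-1.131, 0.615, -0.013, 1.423, 0.008, 1.103, -0.04], TCP at [0.292, 0.58, 0.304] pointing down, gripper open.
Joint ranges: [-3.12, 3.12], [-0.3, 2.06], [-1.34, 1.32], [0.26, 2.42], [-1.36, 4.5], [0.01, 1.98], [-2.84, 2.84]. Speed limits (rad/s): [2.79, 2.79, 3.14, 3.14, 3.14, 3.14, 3.14].

### API

Orientations are given as a unit quaternion [x, y, z, w].
In Python, from station import arm, snapshot, camera_info, ticket gives the robot as it stands. Calls block until the motion is done:
- arm.movep(position, orientation): joint-space move of the TCP to a pose.
- arm.line_to(position, velocity=0.15, ori=None): straight line of the TCP; ori=None keeps the orientation; velocity is the mean speed in m/s.
- arm.move_j(angles): joint-space move.
- arm.move_gripper(opening, effort=None): opening from 0.0 (shut) to 1.0 (fully open); effort is the grip in N (None keeps the last); returns when the fingers have stopped.
- arm.pause(seconds).
- arm.ik(position, orientation): joint angles nearest the present ones, or None.
- snapshot(name): name is "scene" or "top" or "wrist"; returns the picture (480x640x3 uint8, blue, green, red); there is no depth.
- camera_info(name): a dict with "fx", "fy", "cx", "cy" (pixels), "R" (3x3) and "t" (3): a world point X has camera coordinates R X + t; the wrist camera has in their place "T_tool_cam" (4x4, takes a point from camera to tool coordinates, whose origin is the TCP and whose axes are the flange's). Camera axes: x right, y down, z forward; pixel columns grow to the right and rows downward; lengths in m; the calibration is good to about 2 mm. A picture is of the moment at which its call begins: read the wrist's pose just before it. camera_info takes no time and is no camera call.
A pose or a line that the arm cannot do raises arm.MotionError and nothing moves.
- ticket.finish_job(): hands the job in; it is judged then, once.
Readings, each from a call of its own:
- arm.read_time(): time.
- arm.read_joint_positions(): joint angles.
- arm.read_dq(): joint speeds.
- arm.read_effort(): joint torques, N m.
- arm.read_tool_pos(): TCP position.
- arm.read_eef_rot(): TCP orientation.
- arm.read_ft_force(): force on the tool from outside, world axes, zero at the start.
- arm.read_wrist_torque(): the same for the moment, N m.
- arm.read_opening(): opening from 0.0 (shut) to 1.0 (fully open).
- arm.read_finger_force(): force on a finger pad.
Only numpy, scipy, OpenCV 4.12 (cv2) and the standard library are available. Lean on these libraries where they do the work, as an engineer would, in place of code of your own. Each camera call takes 0.05 s, during which the arm holds its last target. There are 200 camera calls.

## Working session

There is one attempt and no reset: what is moved stays moved. The work goes in short steps, each a Python script; the robot and the scene stay as the last script left them, time stands still between calls to the robot, and variables do not carry over. Pictures are saved under pics/ and viewed, at most 14 in all, crops included, and the job is handed in when it is done.

```bash
ls; mkdir -p pics; python3 - <<'E'
from station import arm,snapshot,camera_info
import cv2,numpy as np
for n in("scene","top"):
    cv2.imwrite(f"pics/{n}0.png",snapshot(n)); c=camera_info(n); print(n,c)
print(camera_info("wrist")); print(arm.read_tool_pos(),arm.read_eef_rot(),arm.read_time(),arm.read_ft_force())
E
```

```text
pics
scene {'fx': 439.51001642631286, 'fy': 439.51001642631286, 'cx': 324.16377734932905, 'cy': 243.59424240323466, 'R': array([[ 2.08985435e-01,  9.77918591e-01, -5.62456112e-04],
       [ 7.78659331e-01, -1.66750771e-01, -6.04883316e-01],
       [-5.91620431e-01,  1.25973841e-01, -7.96313919e-01]]), 't': array([-0.09015445, -0.41568519,  1.15695255])}
top {'fx': 511.764736733383, 'fy': 511.764736733383, 'cx': 317.46463548694, 'cy': 242.09260377820513, 'R': array([[-0.01973185, -0.99958706, -0.02088934],
       [-0.9981895 ,  0.02088303, -0.05640583],
       [ 0.05681877,  0.01973853, -0.99818937]]), 't': array([-0.0093874,  0.6148737,  0.9022074])}
{'fx': 381.38351040108694, 'fy': 381.38351040108694, 'cx': 318.3003959605438, 'cy': 232.95481154752477, 'T_tool_cam': array([[ 4.06504699e-04, -9.56519766e-01, -2.91667230e-01,
         7.43024504e-02],
       [ 9.99999890e-01,  4.57111888e-04, -1.05366317e-04,
         4.35899094e-04],
       [ 2.34109523e-04, -2.91667155e-01,  9.56519846e-01,
        -7.00291431e-02],
       [ 0.00000000e+00,  0.00000000e+00,  0.00000000e+00,
         1.00000000e+00]])}
[0.29227544 0.58000483 0.30283671] [ 2.31277308e-01  9.72887161e-01 -1.14113782e-03 -2.76527939e-04] 0.1 [ 0.75359306 -0.42628641 -0.40090201]
```

View pics/top0.png

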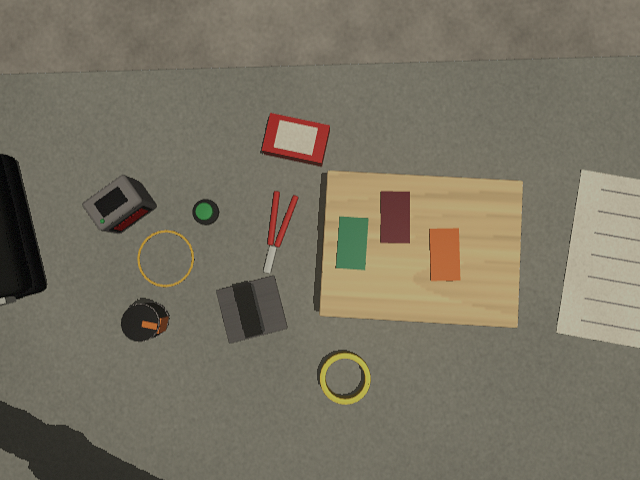

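View pics/scene0.png

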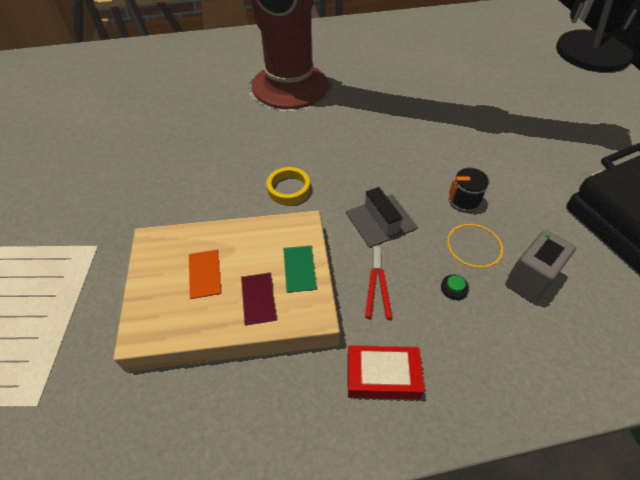

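The views show three plates, amber at (445,254), green (352,243) and maroon (395,217) in the top picture, with no navy one. The rest is at (248,308), the canister at (147,320), the ring at (166,258) and the button at (205,211). Next I measure these with masks.

```bash
cat > h.py <<'E'
import numpy as np, cv2
from station import arm, snapshot, camera_info, ticket
from scipy.spatial.transform import Rotation as Ro
def quat(a): # tool down, tool x at world yaw a
    c,s=np.cos(a),np.sin(a)
    return Ro.from_matrix(np.array([[c,s,0],[s,-c,0],[0,0,-1]])).as_quat()
def shot(n):
    p,q=arm.read_tool_pos(),arm.read_eef_rot()
    im=snapshot(n); c=dict(camera_info(n))
    if n=="wrist":
        T=np.eye(4); T[:3,:3]=Ro.from_quat(q).as_matrix(); T[:3,3]=p
        C=np.linalg.inv(T@c["T_tool_cam"]); c["R"],c["t"]=C[:3,:3],C[:3,3]
    return im,c
def ray(c,uv,z):
    uv=np.atleast_2d(np.array(uv,float)); R,o=c["R"],-c["R"].T@c["t"]
    d=np.c_[(uv[:,0]-c["cx"])/c["fx"],(uv[:,1]-c["cy"])/c["fy"],np.ones(len(uv))]@R
    return (o+d*((z-o[2])/d[:,2])[:,None])[:,:2]
def proj(c,X):
    x=c["R"]@np.array(X,float)+c["t"]; return np.array([c["fx"]*x[0]/x[2]+c["cx"],c["fy"]*x[1]/x[2]+c["cy"]])
# hsv ranges
HSV=dict(amber=((4,150,60),(14,255,255)),green=((70,90,40),(88,255,200)),maroon=((160,60,20),(180,255,120)),
 navy=((100,90,20),(130,255,200)))
def mask(im,lo,hi): return cv2.inRange(cv2.cvtColor(im,cv2.COLOR_BGR2HSV),np.array(lo),np.array(hi))
def contours(m):
    cs=cv2.findContours(m,cv2.RETR_EXTERNAL,cv2.CHAIN_APPROX_NONE)[0]
    return sorted([k for k in cs if cv2.contourArea(k)>60],key=cv2.contourArea,reverse=True)
def rect(c,k,z):
    """long-axis rect of a contour cast onto plane z: centre, yaw of long side within +-90deg, size"""
    P=(ray(c,k[:,0,:],z)*1000).astype(np.float32)
    (x,y),(w,h),a=cv2.minAreaRect(P)
    if w<h: w,h,a=h,w,a+90
    a=np.radians(a); a=(a+np.pi/2)%np.pi-np.pi/2
    return np.array([x,y])/1000,a,(round(w,1),round(h,1))
def plate(im,c,name,z=.054,near=None):
    ks=contours(mask(im,*HSV[name]))
    rs=[rect(c,k,z) for k in ks]
    if near is not None: rs=[r for r in rs if np.linalg.norm(r[0]-near)<.06]
    return rs[0] if rs else None
E
python3 - <<'E'
from h import *
im,c=shot("top")
for n in HSV:
    for k in contours(mask(im,*HSV[n]))[:3]: print(n,cv2.boundingRect(k),*rect(c,k,.054))
# box top
m=mask(im,(8,50,100),(28,200,255))
k=contours(cv2.morphologyEx(m,cv2.MORPH_CLOSE,np.ones((9,9))))[0]; print("box",*rect(c,k,.051),cv2.boundingRect(k))
# rest black top
for k in contours(mask(im[270:350,210:295],(0,0,0),(180,255,52)))[:3]:
    k=k+np.array([210,270]); print("rest",*rect(c,k,.05),cv2.boundingRect(k),cv2.contourArea(k))
m=mask(im,(18,120,100),(30,255,255))
for k in contours(m)[:4]: print("yellow",*rect(c,k,0),cv2.boundingRect(k))
for k in contours(mask(im,(45,120,60),(75,255,255)))[:3]: print("btn",*rect(c,k,.022),cv2.boundingRect(k))
g=cv2.cvtColor(im,cv2.COLOR_BGR2HSV)[315:318,225:275,2]; print(g.min(0))
cv2.imwrite("pics/crop.png",cv2.resize(im[160:350,70:300],None,fx=3,fy=3,interpolation=cv2.INTER_CUBIC))
E
```

```text
amber (429, 228, 31, 53) [ 0.58741638 -0.23948836] -0.006511695181352195 (89.1, 50.4)
amber (157, 317, 12, 17) [0.47531885 0.24698076] -0.23276893454646874 (30.7, 13.4)
amber (142, 320, 16, 10) [0.4761561  0.27001385] 1.3594389410965562 (26.7, 11.7)
box [ 0.59925085 -0.20083739] 1.4933140517240222 (338.9, 254.7) (319, 170, 204, 158)
rest [0.50039594 0.10153316] 0.2196601898708257 (94.7, 33.4) (232, 281, 31, 57) 945.5
yellow [0.59227606 0.25939542] 1.5516693706878932 (103.8, 103.0) (137, 230, 57, 57)
yellow [ 0.36859036 -0.06625862] -0.02001698454330736 (90.7, 90.0) (320, 353, 51, 52)
btn [0.67468378 0.18140443] 1.548930975297019 (29.1, 29.0) (196, 203, 17, 17)
[83 81 81 82 82 80 81 82 81 82 81 82 83 83 61 36 39 39 39 38 38 40 39 40
 38 39 41 38 40 40 39 40 37 35 57 58 57 87 86 84 83 84 85 83 82 83 84 85
 85 85]
```

View pics/crop.png

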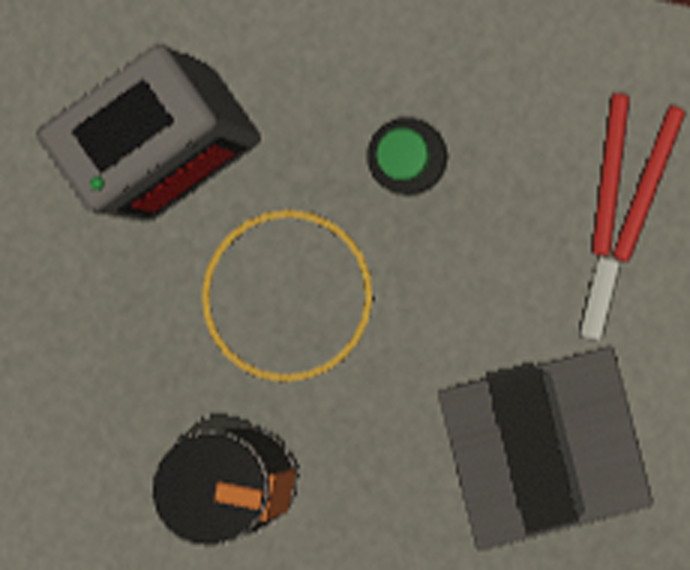

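The crop shows the scanner's window facing the ring (from about (190,180) towards (288,295)), the orange bar on the canister pointing right, and the black rest top bounded by (490,372) and (580,525).

```bash
python3 - <<'E'
from h import *
im,c=shot("top"); H=cv2.cvtColor(im,cv2.COLOR_BGR2HSV)
print("green",H[243,352],"maroon",H[217,395],"win",H[160+185//3,70+190//3], "rest",H[310,247], "rest side",H[310,258])
# bigger edges of scanner's red window
m=np.zeros(im.shape[:2],np.uint8); m[190:240,100:165]=mask(im,(0,120,40),(8,255,160))[190:240,100:165]|mask(im,(170,120,40),(180,255,160))[190:240,100:165]
for k in contours(m)[:2]: print("win",*rect(c,k,.042),cv2.boundingRect(k))
m=mask(im,(4,150,60),(20,255,255)); m[:, :140]=0; m[:,158:]=0; m[:300]=0
for k in contours(m)[:2]:
    r=rect(c,k,.065);print("bar",*r)
m=np.zeros_like(m); m[295:345,110:175]=mask(im,(0,0,0),(180,255,70))[295:345,110:175]
print(H[320,130],H[330,128],H[306,150])
def scancorner():
    P=[(70+x/3,160+y/3) for x,y in((97,210),(215,125),(160,45),(38,130))]
    return ray(c,P,.085)
s=scancorner(); print("scan top",s.round(3).tolist(), np.arctan2(*(s[1]-s[0])[::-1]))
E
```

```text
green [ 68 102 122] maroon [  1 124 101] win [  2 209  61] rest [13 43 42] rest side [18 22 58]
win [0.66036542 0.30727142] -0.9663068959836125 (66.7, 12.5) (114, 208, 34, 23)
bar [0.47699521 0.2661221 ] 1.3381738661083826 (26.6, 11.5)
[25 42 36] [12 34 37] [16 36 79]
scan top [[0.639, 0.338], [0.685, 0.271], [0.731, 0.303], [0.684, 0.372]] -0.9620880080006547
```

```bash
python3 - <<'E'
import re
s=open('h.py').read()
s=s.replace("green=((70,90,40),(88,255,200))","green=((58,80,40),(88,255,200))").replace("maroon=((160,60,20),(180,255,120))","maroon=((0,85,40),(5,190,135))").replace("amber=((4,","amber=((6,")
s+='''
BC,BY=np.array([.59925,-.20084]),-.0775
bx,by=np.array([np.cos(BY),np.sin(BY)]),np.array([-np.sin(BY),np.cos(BY)])
def boxf(p): d=np.asarray(p)-BC; return np.array([d@bx,d@by])
def F(): return np.mean([arm.read_ft_force() for _ in range(3)],axis=0)
def press(xy,z0,want,q,step=.001,zmin=None):
    """from TCP height z0 step down until the upward force reaches want"""
    arm.line_to([*xy,z0],.1,q); f0=F()[2]; z=z0
    while True:
        f=F()[2]-f0
        if f>=want or (zmin and z<zmin): return z,f,f0
        z-=step if f<1 else step/2
        arm.line_to([*xy,z],.03)
def slide(xy,name,overhang=.038,off=.015,yaw=0,q=None):
    z,f,f0=press(np.array(xy)+off*bx,.132,9,q,zmin=.118)
    d=boxf(xy)[0]-(-.127+.045-overhang)
    print(name,"press",round(z,4),round(f,1),"slide",round(d,3)); 
    n=int(np.ceil(d/.03)); s=np.array(xy)+off*bx; log=[]
    for i in range(1,n+1):
        arm.line_to([*(s-bx*d*i/n),z],.06); g=F()[2]-f0; log.append(round(g,1))
        if g<6: z-=.0007
        if g>15: z+=.0007
    print(log); e=s-bx*d
    arm.line_to([*e,z+.04],.15)
'''
open('h.py','w').write(s)
E
python3 - <<'E'
from h import *
im,c=shot("top")
P={n:plate(im,c,n) for n in HSV}
for n,r in P.items(): print(n,r, None if r is None else boxf(r[0]))
for a in (0,np.pi):
    j=arm.ik([.47,-.2,.2],quat(a)); print(a,j)
    j=arm.ik([.5,.1,.2],quat(a+.22)); print(a,j)
p=P["amber"]; a=p[1]+BY*0
q=quat(np.pi+p[1]) if arm.ik([.47,-.2,.2],quat(np.pi)) is not None else quat(p[1])
arm.move_gripper(0.0,40)
arm.movep([*(p[0]+.015*bx),.25],q)
slide(p[0],"amber",q=q)
print(arm.read_time())
im,c=shot("top"); print(plate(im,c,"amber",near=np.array([.48,-.23])))
E
```

```text
amber (array([ 0.58738654, -0.23950299]), np.float64(-0.004386625789523535), (89.0, 50.4)) [-0.00883447 -0.03946544]
green (array([ 0.61058612, -0.08166049]), np.float64(-0.09143790497316218), (88.1, 49.2)) [0.00207493 0.11969945]
maroon (array([ 0.65311755, -0.15719569]), np.float64(-0.026725221013109035), (86.7, 48.3)) [0.05032681 0.04768386]
navy None None
0 [-0.05295583  0.61577572  0.63538173  1.95630954 -0.5325822   0.74110966
 -0.67175329]
0 [-0.61233052  0.5982308   0.56738709  1.9575038  -0.47662659  0.72045072
 -1.10827431]
3.141592653589793 [ 0.33071252  0.53956538  0.04244558  1.94469324 -0.03565444  0.65803872
  1.96614406]
3.141592653589793 [-0.15574899  0.54092825 -0.12435366  1.94348783  0.10392837  0.6632152
  1.44629281]
amber press 0.125 10.0 slide 0.111
[np.float64(8.1), np.float64(8.0), np.float64(8.9), np.float64(8.6)]
10.3167
(array([ 0.50916187, -0.23223361]), np.float64(1.5519138488759623), (49.5, 27.2))
```

```bash
python3 - <<'E'
from h import *
q=quat(np.pi+BY)
t=BC+bx*.02-by*.05
arm.move_gripper(50/85); arm.movep([*t,.16],q)
z,f,_=press(t,.135,4,q,zmin=.105); print("tip contact at 50mm: z",z,f,arm.read_opening())
arm.line_to([*t,.16])
g=BC-bx*.135-by*.04
arm.movep([*g,.25],q); arm.pause(.2)
im,c=shot("wrist"); print(plate(im,c,"amber")); cv2.imwrite("pics/w1.png",im)
im,c=shot("top"); print(plate(im,c,"amber")); print(arm.read_time())
E
```

```text
tip contact at 50mm: z 0.12 5.0053200217338185 0.589557622098202
(array([ 0.47895679, -0.23079715]), np.float64(-0.008884571712613365), (90.5, 51.8))
(array([ 0.48847861, -0.23226375]), np.float64(-0.0004989432302267005), (69.4, 49.9))
17.5833
```

View pics/w1.png

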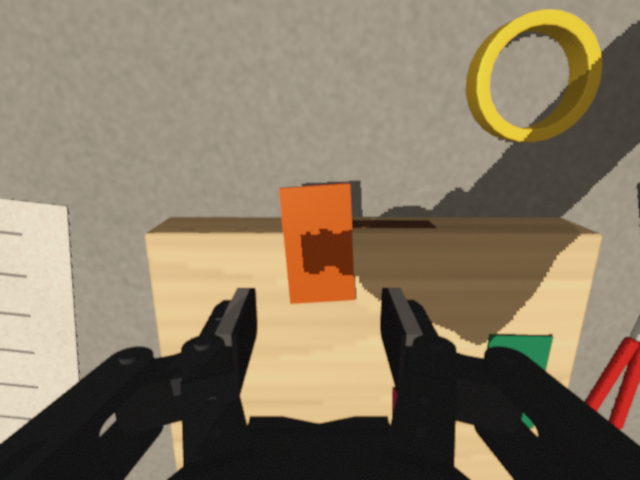

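The wrist picture shows the amber plate at rows 185–302, cols 281–356, overhanging the near edge (row ~233) by about 38 mm. Next I look at the rest from above.

```bash
python3 - <<'E'
from h import *
arm.movep([.51,.10,.27],quat(np.pi+.22)); arm.pause(.2)
im,c=shot("wrist"); cv2.imwrite("pics/w2.png",im)
H=cv2.cvtColor(im,cv2.COLOR_BGR2HSV); u=proj(c,[.5004,.1015,.05]); print(u)
print(H[int(u[1]),::20,2],H[::20,int(u[0]),2])
E
```

```text
[324.83519478 204.39463929]
[240 240 240 241 241 240 241 241 164  79 169 167 170 171 120 117  46  46
 116 117 167  76  74  76  76  71 145 137  41  40 135 170] [169 168 165 158 166 164 168 100  46  45  45  44  21  76 169 171 167 167
 167 169 170 162  25  22]
```

View pics/w2.png

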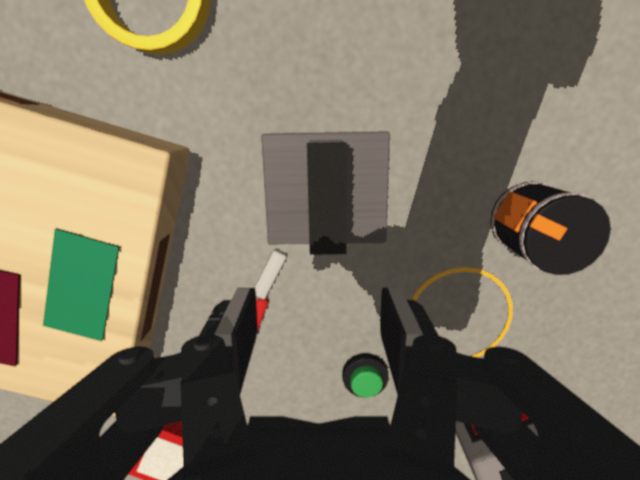

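The black top spans cols 308–353 and rows 142–237, with its darker side face below that. I measure it, then grip and lay the amber plate.

```bash
cat >> h.py <<'E'
D=.021
def grasp(p,yaw,zt=.1182):
    """p plate centre, overhanging; grip D toward the robot from its centre"""
    u=np.array([np.cos(yaw),np.sin(yaw)]); g=p-D*u; q=quat(np.pi+yaw)
    arm.move_gripper(.78,30); arm.movep([*g,.17],q); arm.line_to([*g,zt+.002],.08)
    arm.line_to([*g,zt],.03); arm.move_gripper(.3,30)
    print("grip opening",arm.read_opening()*85,arm.read_finger_force()); 
    arm.line_to([*g,zt+.06],.12)
def lay(rc,ry,k,zt=.1182,gap=.0015):
    u=np.array([np.cos(ry),np.sin(ry)]); g=rc-D*u; q=quat(np.pi+ry); z=zt-.001+.003*k+gap
    arm.movep([*g,z+.05],q); arm.line_to([*g,z+.012],.08); arm.line_to([*g,z],.02); arm.pause(.3)
    print("F",F().round(1)); arm.move_gripper(.78); arm.pause(.3); arm.line_to([*g,z+.09],.1)
E
python3 - <<'E'
from h import *
im=cv2.imread("pics/w2.png"); p,q=arm.read_tool_pos(),arm.read_eef_rot()
_,c=shot("wrist")
V=cv2.cvtColor(im,cv2.COLOR_BGR2HSV)[...,2]; m=((V>30)&(V<62)).astype(np.uint8)*255
M=np.zeros_like(m); M[130:250,295:360]=m[130:250,295:360]
M=cv2.morphologyEx(M,cv2.MORPH_OPEN,np.ones((5,5)))
k=contours(M)[0]; print(cv2.boundingRect(k),*rect(c,k,.05))
for r in (150,170,190,210,230,236,240,244): print(r,V[r,300:362:2])
E
```

```text
(308, 143, 52, 101) [0.49142877 0.10679016] 0.24815156938460436 (78.8, 39.2)
150 [123 123 122 107  48  48  46  46  48  46  47  45  47  47  47  47  48  45
  46  46  48  46  45  49  51  51  65 114 120 121 120]
170 [125 124 123 112  56  46  45  46  44  46  46  47  47  45  45  45  45  45
  47  47  46  45  46  47  51  51  74 117 121 121 121]
190 [121 121 119 118  69  48  47  47  45  47  45  47  46  48  46  47  46  45
  46  46  47  46  46  49  51  53  81 117 119 119 119]
210 [115 114 114 112  80  48  47  42  47  46  48  47  48  46  45  46  44  48
  45  47  47  46  47  48  49  50  79 112 112 112 113]
230 [116 117 117 116 102  48  47  43  46  49  48  47  46  47  46  47  46  47
  47  46  47  47  45  46  50  57 109 118 118 119 117]
236 [117 118 119 117 105  52  46  48  47  48  44  35  27  35  38  45  46  46
  46  45  46  45  46  49  53  51  51  56  64  71  90]
240 [116 117 117 116 103  51  45  41  46  39  24  21  21  22  22  29  36  45
  46  45  44  47  48  48  51  50  52  52  52  52  52]
244 [153 153 152 151 139  54  36  23  23  21  20  22  18  19  21  23  21  25
  23  29  20  23  25  51  77  74  73  75  74  75  76]
```

```bash
python3 - <<'E'
from h import *
im=cv2.imread("pics/w2.png"); _,c=shot("wrist")
V=cv2.cvtColor(im,cv2.COLOR_BGR2HSV)[...,2].astype(float)
L=[];R=[]
for r in range(148,232):
    row=V[r]; x=np.arange(300,325); i=x[np.argmax(row[x]<85)]; L.append((i-1+(row[i-1]-85)/(row[i-1]-row[i])+.0,r))
    x=np.arange(335,352); 
    R.append((346.5,r))
L=ray(c,L,.05)
v=np.linalg.svd(L-L.mean(0))[2][0]; v*=np.sign(v[0]); print("left edge yaw",np.arctan2(v[1],v[0]))
n=np.array([-v[1],v[0]])
B=cv2.blur(V,(1,9)); print("mean cols",np.c_[np.arange(338,358),V[150:225,338:358].mean(0)].round(0).tolist())
col=V[132:160,312:344].mean(1); print("rows",col.round(0)); print(V[225:260,312:320].mean(1).round(0))
W=ray(c,[(328,142),(347,190),(309,190),(328,243)],.05); print(W,"L n",L.mean(0)@n, "widths",[(w@n) for w in W],[w@v for w in W])
im,c=shot("top"); V=cv2.cvtColor(im,cv2.COLOR_BGR2HSV)[...,2].astype(float)
T=[]
for r in range(288,330,6): print(r,V[r,228:268].astype(int))
E
```

```text
left edge yaw 0.23500276958497093
mean cols [[338.0, 46.0], [339.0, 46.0], [340.0, 46.0], [341.0, 46.0], [342.0, 46.0], [343.0, 46.0], [344.0, 46.0], [345.0, 47.0], [346.0, 48.0], [347.0, 50.0], [348.0, 51.0], [349.0, 51.0], [350.0, 51.0], [351.0, 55.0], [352.0, 70.0], [353.0, 95.0], [354.0, 112.0], [355.0, 118.0], [356.0, 119.0], [357.0, 119.0]]
rows [130. 114. 117. 123. 125. 125. 123. 114.  99.  84.  67.  51.  47.  47.
  46.  46.  47.  47.  47.  47.  46.  46.  46.  47.  47.  47.  46.  46.]
[47. 48. 47. 46. 47. 47. 47. 47. 45. 47. 47. 47. 45. 45. 43. 41. 34. 27.
 25. 24. 22. 22. 22. 22. 21. 21. 21. 22. 30. 57. 85. 97. 95. 92. 90.]
[[0.45377811 0.09402787]
 [0.48564862 0.11633297]
 [0.49198412 0.08782558]
 [0.53064884 0.11169374]] L n -0.03030537851986828 widths [np.float64(-0.01421687766485282), np.float64(5.422905520618168e-05), np.float64(-0.0291447934635841), np.float64(-0.014935598170998638)] [np.float64(0.46319941226382666), np.float64(0.49938756262405704), np.float64(0.4989111021189454), np.float64(0.5420706727402265)]
288 [45 44 44 43 44 39 34 30 30 29 29 27 31 31 32 30 31 30
[... 335 characters left out ...]
40  45  55
  67 108  87  78]
306 [ 61  42  28  56  57  53  34  27  31  31  29  29  32  33  30  32  47  73
 112 139 136 135 134 134 132 133 131 132 131 131 132 131 132 131 133 124
  81  98 136 127]
312 [ 53 165 102  57  34  56  58  58  42  28  30  31  32  32  31  29  32  38
  38  33  42  42  90  74  44  33  35  34  33  41  58  77 116 108  46  30
  43  49  50  61]
318 [ 94  53 108 176  74  37  57  56  58  47  28  32  30  32  30  32  29  38
  37  38  37  41  41  40  40  40  43  40  42  42  34  50  65  61  88  92
  90  90  92  91]
324 [ 97  94  51 161 110  46  57  57  58  46  31  31  32  32  31  36  41  40
  43  39  40  39  40  40  41  40  40  38  43  42  42  42  54  64  64  73
  95  93  92  93]
```

```bash
cat >> h.py <<'E'
RC,RY=np.array([.496,.1032]),.232
E
python3 - <<'E'
from h import *
grasp(np.array([.47896,-.2308]),-.0089)
im,c=shot("top"); cv2.imwrite("pics/t2.png",im); print(arm.read_opening()*85,arm.read_finger_force())
lay(RC,RY,0)
arm.movep([RC[0]+.02,RC[1],.27],quat(np.pi+RY)); arm.pause(.2)
im,c=shot("wrist"); cv2.imwrite("pics/w3.png",im); print(plate(im,c,"amber",.053,RC),arm.read_time())
E
```

```text
grip opening 48.33723287269865 30.76360840434063
48.31529866009153 31.02177858352661
F [ 0.3 -0.  -0.1]
(array([0.49629608, 0.10365544]), np.float64(0.22511063200253867), (89.5, 50.9)) 28.1167
```

View pics/w3.png

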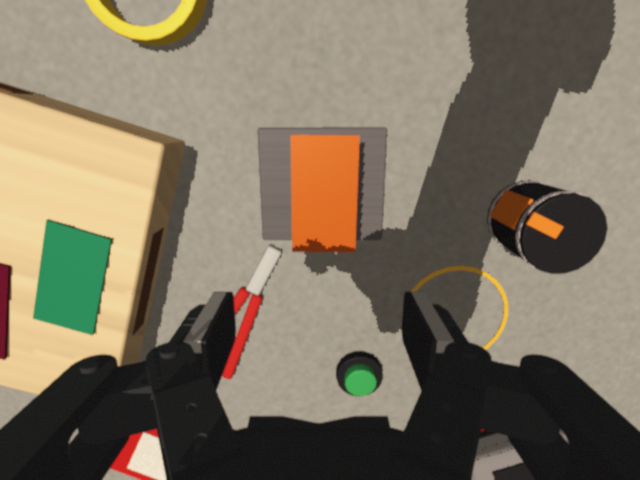

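The amber plate lies flat and centred on the rest, within about 0.5 mm. Next is the maroon plate.

```bash
sed -i 's/maroon=((0,85,40),(5,190,135))/maroon=((0,85,15),(5,215,140))/; s/green=((58,80,40)/green=((58,80,20)/' h.py; cat >> h.py <<'E'
def slide_look(name,p,yaw):
    q=quat(np.pi+yaw); arm.move_gripper(0.0,40); arm.movep([*(p+.015*bx),.2],q)
    slide(p,name,q=q)
    b=boxf(p); g=BC-bx*.125+by*b[1]
    arm.move_gripper(.78,30); arm.movep([*g,.25],q); arm.pause(.2)
    im,c=shot("wrist"); cv2.imwrite(f"pics/s_{name}.png",im)
    r=plate(im,c,name,.054,g); print(r,boxf(r[0]),arm.read_time()); return r
E
python3 - <<'E'
from h import *
slide_look("maroon",np.array([.6531,-.1572]),-.0267)
E
```

```text
maroon press 0.1245 11.2 slide 0.17
[np.float64(7.4), np.float64(6.7), np.float64(7.8), np.float64(8.5), np.float64(8.0), np.float64(8.8)]Traceback (most recent call last):
  File "<stdin>", line 2, in <module>
  File "h.py", line 82, in slide_look
    r=plate(im,c,name,.054,g); print(r,boxf(r[0]),arm.read_time()); return r
                                            ~^^^
TypeError: 'NoneType' object is not subscriptable
```

View pics/s_maroon.png

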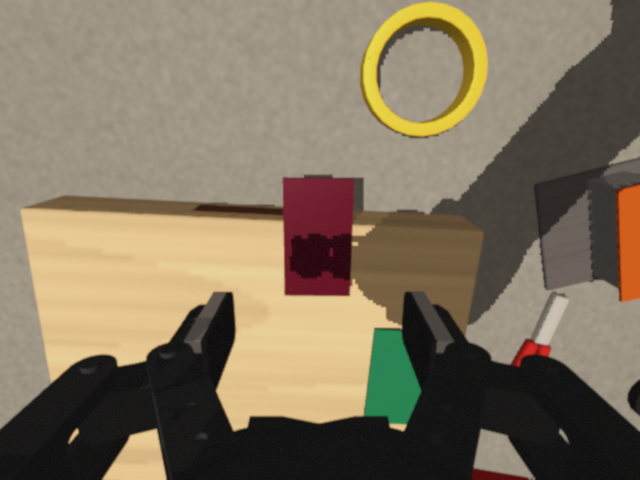

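The maroon plate slid out squarely (cols 284–355, rows 178–295). Only its mask hue was off.

```bash
python3 - <<'E'
s=open('h.py').read()
s=s.replace("    ks=contours(mask(im,*HSV[name]))","    m=mask(im,*HSV[name])\n    if name=='maroon': m|=mask(im,(160,85,15),(180,255,140))\n    ks=contours(cv2.morphologyEx(m,cv2.MORPH_CLOSE,np.ones((5,5))))")
open('h.py','w').write(s)
E
python3 - <<'E'
from h import *
im,c=shot("wrist"); r=plate(im,c,"maroon",.054,np.array([.48,-.15])); print(r,boxf(r[0]))
assert abs(r[2][0]-90)<3 and abs(r[2][1]-50)<3 and -.13<boxf(r[0])[0]<-.112
grasp(r[0],r[1]); lay(RC,RY,1)
arm.movep([RC[0]+.02,RC[1],.27],quat(np.pi+RY)); arm.pause(.2)
im,c=shot("wrist"); cv2.imwrite("pics/w4.png",im); print(plate(im,c,"maroon",.056,RC),plate(im,c,"amber",.053,RC),arm.read_time())
r=plate(im,c,"green",.054,np.array([.6106,-.0817])); print(r)
slide_look("green",np.array([.6106,-.0817]),-.0914)
E
```

```text
(array([ 0.4880401 , -0.14428091]), np.float64(-0.05265615423110148), (89.9, 50.7)) [-0.11525503  0.04777917]
grip opening 48.49369711417551 31.892360039055347
F [-1.9  0.9  6.6]
(array([0.49653134, 0.10457819]), np.float64(0.2553278897055), (90.1, 50.7)) None 46.1167
(array([ 0.61037122, -0.07979617]), np.float64(-0.09233179499304711), (89.5, 49.9))
green press 0.125 9.6 slide 0.122
[np.float64(7.5), np.float64(7.7), np.float64(7.8), np.float64(8.3), np.float64(7.8)]
(array([ 0.49117181, -0.07140524]), np.float64(-0.09067024878894614), (88.8, 50.3)) [-0.11777493  0.12067857] 55.0417
```

```bash
python3 - <<'E'
import cv2,numpy as np
a=cv2.imread("pics/w4.png")[110:270,230:410]; b=cv2.imread("pics/s_green.png")[150:330,230:410]
cv2.imwrite("pics/v.png",np.hstack([cv2.resize(a,(400,360)),cv2.resize(b,(400,400))[:360]]))
E
```

```text
(no output)
```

View pics/v.png

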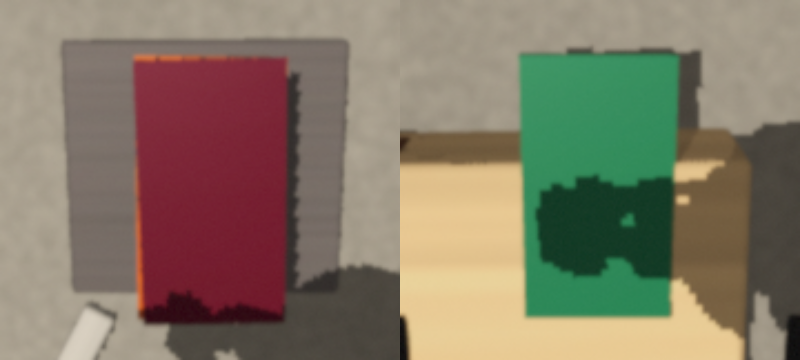

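The left half shows maroon flat on amber, turned about 1.3°; the right half shows green overhanging squarely. I lay green, then square the stack with one gentle squeeze across its middle.

```bash
python3 - <<'E'
import h; from h import *
h.D=.024
grasp(np.array([.49117,-.0714]),-.0907); lay(RC,RY,2,gap=.003)
q=quat(np.pi+RY)
def look(tag):
    arm.movep([RC[0]+.02,RC[1],.27],q); arm.pause(.2)
    im,c=shot("wrist"); cv2.imwrite(f"pics/{tag}.png",im); print(plate(im,c,"green",.059,RC),arm.read_time())
look("w5")
arm.move_gripper(.7,20); arm.line_to([*RC,.14],.15); arm.line_to([*RC,.1175],.06); print(F().round(1))
arm.move_gripper(.5,20); print(arm.read_opening()*85,F().round(1)); arm.pause(.2); arm.move_gripper(.72); arm.line_to([*RC,.2],.1)
look("w6")
a,b=[cv2.resize(cv2.imread(f"pics/{t}.png")[110:270,230:410],(400,360)) for t in("w5","w6")]
cv2.imwrite("pics/v2.png",np.hstack([a,b]))
E
```

```text
grip opening 48.09886713896401 30.391568541526794
F [ 0.5 -0.6 -0.2]
(array([0.49675568, 0.10372374]), np.float64(0.22567139385956847), (89.4, 50.6)) 62.3333
[ 0.3  1.1 -0.1]
49.24300333229389 [ 0.6 -0.3 -0.5]
(array([0.49675607, 0.10396211]), np.float64(0.2218263052329552), (89.4, 50.5)) 66.4583
```

View pics/v2.png

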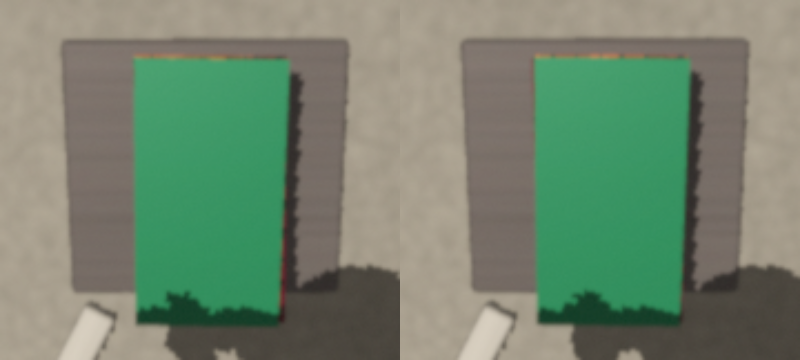

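The squeeze squared the stack (green only in view on the right). Now the canister: a close look from above.

```bash
python3 - <<'E'
from h import *
arm.move_gripper(1.0,40)
arm.movep([.476,.285,.32],quat(1.34)); arm.pause(.2)
print(arm.read_joint_positions().round(2))
im,c=shot("wrist"); cv2.imwrite("pics/w7.png",im); np.savez("c7.npz",R=c["R"],t=c["t"]); print(arm.read_time())
E
```

```text
[-1.09  0.56  0.83  1.7  -0.46  1.09 -0.35]
68.8667
```

View pics/w7.png

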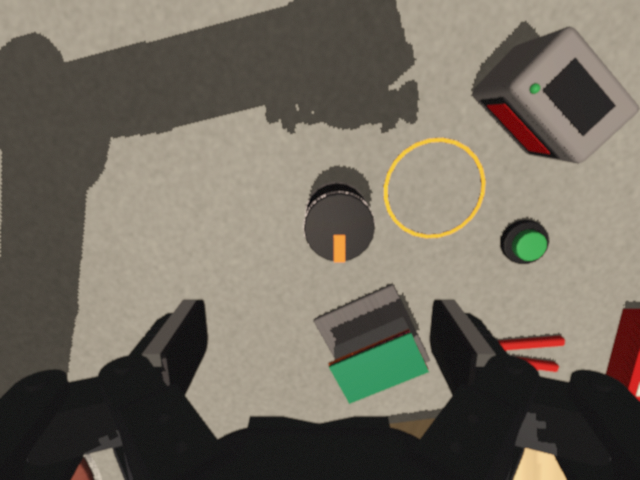

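The canister's top disc is centred near (340,227) with radius about 35, its bar at (339,248), and the ring is at (435,188).

```bash
python3 - <<'E'
from h import *
im=cv2.imread("pics/w7.png"); c=dict(camera_info("wrist")); d=np.load("c7.npz"); c["R"],c["t"]=d["R"],d["t"]
m=mask(im,(5,150,100),(20,255,255)); 
k=[k for k in contours(m) if 320<k[:,0,0].mean()<360 and 220<k[:,0,1].mean()<270][0]
print("bar",*rect(c,k,.065))
V=cv2.cvtColor(im,cv2.COLOR_BGR2HSV)[...,2]; D=((V<100)|(m>0)).astype(np.uint8)
# lower half of disc edge: bottom-most dark pixel in each column, then a circle fit on the plane z=.065
pts=[]
for x in range(308,373,2):
    col=np.where(D[228:280,x])[0]; pts.append((x,228+col.max()+.5))
P=ray(c,pts,.065)
A=np.c_[2*P,np.ones(len(P))]; s=np.linalg.lstsq(A,(P**2).sum(1),rcond=None)[0]; print("disc",s[:2],"r",np.sqrt(s[2]+s[:2]@s[:2]), "chk",ray(c,[(340,227)],.065))
k=[k for k in contours(mask(im,(15,100,100),(32,255,255))) if 400<k[:,0,0].mean()<470][0]
(x,y),r=cv2.minEnclosingCircle((ray(c,k[:,0],0)*1000).astype(np.float32)); print("ring",x,y,r)
k=[k for k in contours(mask(im,(0,150,40),(8,255,255))|mask(im,(172,150,40),(180,255,255))) if 480<k[:,0,0].mean()<560 and k[:,0,1].mean()<170][0]
w=rect(c,k,.042); print("win",*w)
k=[k for k in contours(mask(im,(50,120,60),(75,255,255))) if 500<k[:,0,0].mean()<560 and 220<k[:,0,1].mean()<280][0]
print("btn",*rect(c,k,.022))
E
```

```text
bar [0.48582571 0.24301379] 1.3509152277116492 (25.8, 10.9)
disc [0.48969626 0.26002689] r 0.030339282608349047 chk [[0.49078062 0.26175551]]
ring 593.2318115234375 259.842529296875 52.9411506652832
win [0.66340613 0.30590414] -0.9636353459360998 (74.0, 13.1)
btn [0.67427002 0.18611542] -0.8499736945613625 (34.6, 31.5)
```

The canister was knocked about 25 mm since the start; it is now at (0.490, 0.261). I grip it there, turn it and stand it in the ring.

```bash
python3 - <<'E'
from h import *
p=np.array([.4902,.261]); T=np.array([.5928,.2597]); a=-1.791+np.pi; b=.607+np.pi
zg=.092
arm.line_to([*p,.17],.15,quat(a)); arm.line_to([*p,zg],.08); print(F().round(1))
arm.move_gripper(.5,50); print(arm.read_opening()*85,arm.read_finger_force(),F().round(1))
arm.line_to([*p,zg+.02],.05); print(F().round(1))
arm.line_to([*T,zg+.02],.035,quat(b)); print(arm.read_joint_positions().round(2))
arm.line_to([*T,zg+.004],.05); arm.line_to([*T,zg+.0005],.015); arm.pause(.2); print(F().round(1))
arm.move_gripper(1.0); arm.pause(.2); arm.line_to([*T,.17],.1)
V=T-.0*T; arm.movep([*T,.32],quat(b)); arm.pause(.2)
im,c=shot("wrist"); cv2.imwrite("pics/w8.png",im); np.savez("c8.npz",R=c["R"],t=c["t"]); print(arm.read_time())
E
```

```text
[-1.1 -0.4  0.1]
62.67608332372285 55.56231737136841 [-1.5  0.1  5.9]
[ 0.6  0.6 -4.6]
[-0.42  0.83 -0.05  1.61  0.05  0.71  1.69]
[ 0.3  1.  -1.8]
78.5583
```

View pics/w8.png

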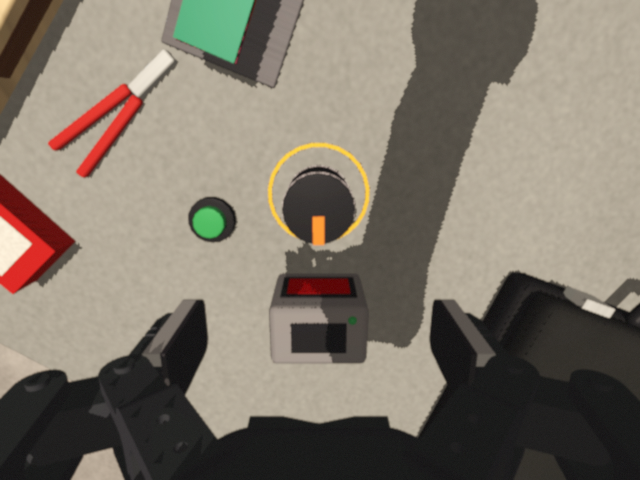

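The canister stands in the ring, top centred near (319,205), with its bar at (319,231) pointing straight at the red window (318,287). Check the numbers, press the button, then take a last look.

```bash
python3 - <<'E'
from h import *
im=cv2.imread("pics/w8.png"); c=dict(camera_info("wrist")); d=np.load("c8.npz"); c["R"],c["t"]=d["R"],d["t"]
k=[k for k in contours(mask(im,(5,150,100),(20,255,255))) if 300<k[:,0,0].mean()<340 and 210<k[:,0,1].mean()<250][0]
r=rect(c,k,.065); print("bar",*r,"-> centre approx",r[0]-.0178*np.array([np.cos(.607),np.sin(.607)]),"chk",ray(c,[(319,205.5)],.065))
k=[k for k in contours(mask(im,(50,120,60),(75,255,255))) if 180<k[:,0,0].mean()<240 and k[:,0,1].mean()>180][0]
B=rect(c,k,.022); print("btn",*B)
x=np.array([.6743,.1845])*.5+B[0]*.5; q=quat(np.pi+.3)
arm.move_gripper(0.0,40); arm.movep([*x,.16],q)
z,f,f0=press(x,.098,9,q,zmin=.083); print("pressed",z,f); arm.pause(.4); print(F()[2]-f0,arm.read_tool_pos())
arm.line_to([*x,.16],.08); arm.line_to([*x,.3],.15)
j=arm.read_joint_positions()
arm.movep([.292,.58,.304],[.2313,.9729,0,0]); arm.pause(.3)
im,c=shot("top"); cv2.imwrite("pics/end_top.png",im); cv2.imwrite("pics/end_scene.png",shot("scene")[0])
print(plate(im,c,"green",.059,RC),arm.read_time())
cv2.imwrite("pics/end.png",np.hstack([cv2.resize(im[90:390,60:400],(400,353)),cv2.resize(cv2.imread("pics/end_scene.png")[150:420,320:600],(366,353))]))
E
```

```text
bar [0.60916797 0.27127484] 0.6075764339888492 (25.7, 10.7) -> centre approx [0.59454771 0.26112162] chk [[0.59041435 0.25929936]]
btn [0.67478748 0.18432899] -0.1935794538415161 (33.6, 30.9)
pressed 0.087 10.265110118564591
10.488235247872861 [0.67460981 0.1844405  0.08870543]
(array([0.49649432, 0.10231585]), np.float64(0.22475410131160434), (89.9, 50.5)) 90.3167
```

View pics/end.png

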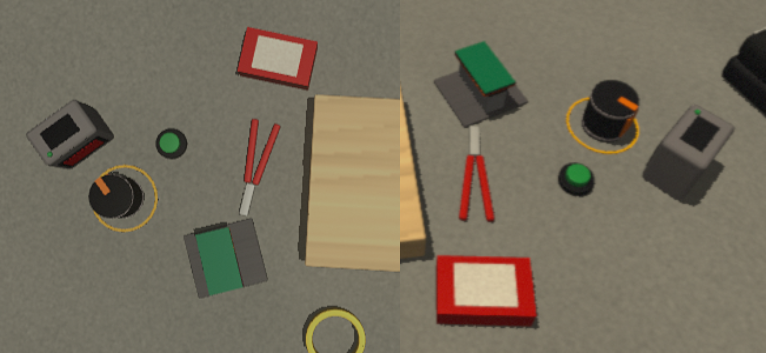

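The final views show the stack on the rest, the canister in the ring with its label to the window, the button back up, and the carton, tape and pliers where they were.

```bash
python3 -c "
from station import ticket; print(ticket.finish_job())"
```

```text
the job is handed in; nothing more can be done
None
```

I handed the job in at about 90 s: the three plates present (no navy) are stacked square on the rest, the canister stands in the ring with its label to the window, and the button was pressed fully and let go; no verdict came back.

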